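# Prop the wide block heater's lid half open to air

### The arm

A 6-joint arm with a two-finger parallel gripper is mounted at the origin on the work surface. World frame = base frame: x ahead of the robot, y to its left, z up, the work surface at z = 0. Lengths are in m, angles in rad, forces in N, time in s.
With the tool pointing down it reaches from about 0.325 to 0.925 m from the base axis. Payload 3.1 kg.
Tool frame: the origin (TCP) lies midway between the tips of the shut fingers; the grasp point (between the pads) lies 19 mm behind it; z points along the fingers, y is the line along which they close (so a half turn about z gives the same grasp; the last joint's range is limited). The gripper opens to 85 mm and grips with 20 to 120 N. Pads are 22 mm wide; open, the fingers measure 114 mm over their backs; the gripper's body (76 mm by 85 mm) begins 54 mm behind the grasp point. The pads swing forward as they close: fully open they stand 13 mm farther back than shut.
Start: joints at [1.013, 0.217, 1.613, -0, 1.311, -0.112], TCP at [0.269, 0.564, 0.231] pointing down, gripper open.
Joint ranges: [-2.75, 2.75], [-0.78, 2.1], [0.31, 2.55], [-1.13, 4.27], [0.13, 2.63], [-2.58, 2.58]. Speed limits (rad/s): [2.79, 2.79, 3.14, 3.14, 3.14, 3.14].

### API

Orientations are given as [roll, pitch, yaw] about the fixed x, y, z axes, in that order (R = Rz(yaw) Ry(pitch) Rx(roll)).
In Python, from rig import observe, read_camera, calibration, job_done gives the robot as it stands.
- The arm moves only by the tool jog_arm, never from a script. Its arguments are lists of equal length, an entry for each row: "slide": the shift along the tool's x, y, z in m, a list of three; "twist": the turn about the tool's z in rad. A call has exactly 8 rows; each row is the pose to reach, as a shift and turn from the pose commanded when the call began, along the tool's axes at that moment; what a row does not reach only later rows make up. A row lasts 1/12 s, in which the tool goes at most 41.7 mm and 7.16 degrees, less where a joint would pass 70% of its speed; a pose out of reach is approached as far as the arm can. A call with a gripper value outside its range is refused whole. "claw" is the opening, from 0 (shut) to 1 (fully open), set as the call begins (left out, the last holds). The fingers move at their own pace and stop on an object; the grip force is fixed at half the most. Time passes only in rows, so rows that repeat a pose let the fingers close, or fill a call up. It gives the time, the measured TCP pose, the force, the opening and the grip force at its end, in the units of the state.
- observe(): the state, without advancing time (a new reading comes with each control period).
- read_camera(name): name is "scene" or "top"; returns the picture (384x512x3 uint8, red, green, blue); there is no depth.
- calibration(name): a dict with "mtx" (3x3 intrinsics, pixels), "origin" and "rotation" of the camera in the world. Camera axes: x right, y down, z forward; pixel columns grow to the right and rows downward; lengths in m; the calibration is good to about 2 mm. A picture is of the moment at which its call begins. calibration takes no time and is no camera call.
- job_done(): hands the job in; it is judged then, once.
The state is a dict: "time_s": time; "joints": joint angles; "dq": joint speeds; "joint_torque": joint torques, N m; "eef_pos": TCP position; "eef_rot": TCP orientation; "contact_force": force on the tool from outside, world axes, zero at the start; "ft_torque": the same for the moment, N m; "width": finger opening in m; "gripper_force": force on a finger pad.
Only numpy, scipy, OpenCV 4.12 (cv2) and the standard library are available. Lean on these libraries where they do the work, as an engineer would, in place of code of your own. Each camera call takes 0.05 s, during which the arm holds its last target. There are 200 camera calls.

### The job

The wide block heater has to cool and air out. Raise its lid, by the small black bar at the front, until it stands half open at about 45 degrees from shut, and leave it standing there by itself. Leave the lid of the narrow block heater just as it is.

Things in the scene. Friction and masses are not known exactly. Their poses are not given: they have to be found in the camera images.
- wide_lid (a joint): Lid hinge of the WIDE block heater: white fixed box 240 mm wide, 190 deep, 85 high, with a flat grey-framed clear lid, hinged at its back (far from the robot). 0 = shut, grows as it opens (rad), stop at 1.75, starts at 0 to 0.2. Stiff: about 8 N at the grip bar raises it; it stays where left. The two heaters stand left and right, either way round, turned up to 0.4 rad.
- wide_grip (a point): Centre of the wide lid's grip bar: black plastic, 16 mm diameter, 30 mm long, parallel to the hinge, on a 14 mm wide tongue 36 mm out from the middle of the lid's front edge; 92 mm above the bench with the lid shut. Its ends are free: pinch it across them (30 mm) from above; it may turn between the fingers. Axes move with the lid: x to the hinge, y along the bar, z out of its top.
- wide_hinge (a point): Middle of the wide lid's hinge line, level with the lid's underside, 85.5 mm above the bench; 226 mm from the grip bar along the lid. The grip bar's centre lies 6 mm above the lid's underside plane. The horizontal direction from grip bar to hinge is the heater's yaw. Axes as for wide_grip.
- narrow_grip (a point): Centre of the grip bar of the lid of the NARROW block heater: same make, depth, height, lid and bar, but only 130 mm wide. Its lid starts shut or a little raised (0 to 0.2 rad) and is to be left as it is.

How it is judged:
At the end, for the whole second after the job is handed in: The wide heater's lid stands still by itself at 45 degrees from shut, give or take 10 degrees (0.611 to 0.960 rad), and the narrow heater's grip bar is within 15 mm of where it began (value of joint wide_lid between 0.611 and 0.96 rad and velocity of joint wide_lid between -0.05 and 0.05 rad/s and distance of narrow_grip from where it was at the start of the episode below 0.015 m); the robot touches nothing.
It fails at once if the narrow heater's lid is moved (its grip bar by more than 15 mm) (distance of narrow_grip from where it was at the start of the episode above 0.015 m).
It also fails if it takes over 32 s, if anything falls off the work surface, if the arm or the gripper's body presses on something with over 40 N, if the wrist force passes 120 N, or if a joint passes its speed limit or range.

## Working session

There is one attempt and no reset: what is moved stays moved. The work goes in short steps, Python scripts to look and compute and a tool call to move; the robot and the scene stay as the last step left them, time stands still between calls to the robot, and variables do not carry over. Pictures are saved under pics/ and viewed, at most 10 in all, crops included, and the job is handed in when it is done.

Besides the shell and the picture viewer there is one more tool, called after "Request:" as name(argument=value, ...), one argument or row to a line, values as JSON. jog_arm: Moves the arm, as the interface text tells. Its arguments: {"type":"object","properties":{"slide":{"type":"array","items":{"type":"array","items":{"type":"number"}}},"twist":{"type":"array","items":{"type":"number"}},"claw":{"type":"number"}},"required":["slide","twist"]}

```bash
mkdir -p pics; python3 - <<'E'
from rig import *
import cv2
for n in("scene","top"):
    im=read_camera(n); cv2.imwrite(f"pics/{n}0.png",im[:,:,::-1]); c=calibration(n); print(n,c)
o=observe(); print(o["time_s"],o["eef_pos"],o["eef_rot"],o["width"])
E
```

```text
scene {'mtx': array([[385.52585192,   0.        , 252.26759487],
       [  0.        , 385.52585192, 188.73332087],
       [  0.        ,   0.        ,   1.        ]]), 'origin': array([ 1.22342511, -0.37128288,  0.69737081]), 'rotation': array([-2.2324966 ,  0.01448449,  1.05678329])}
top {'mtx': array([[386.66802457,   0.        , 258.01638809],
       [  0.        , 386.66802457, 183.57523346],
       [  0.        ,   0.        ,   1.        ]]), 'origin': array([ 0.45170134, -0.02698132,  1.02813645]), 'rotation': array([-2.99385591,  0.02176367, -1.57097439])}
0.1 [0.26906397 0.56328937 0.23007765] [-3.13937224e+00 -2.39313981e-04  2.69582456e+00] 0.08545718994805719
```

View pics/scene0.png

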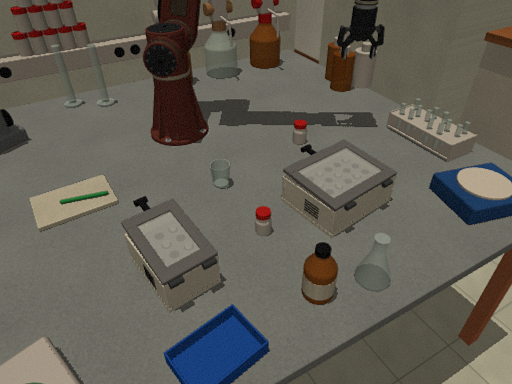

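View pics/top0.png

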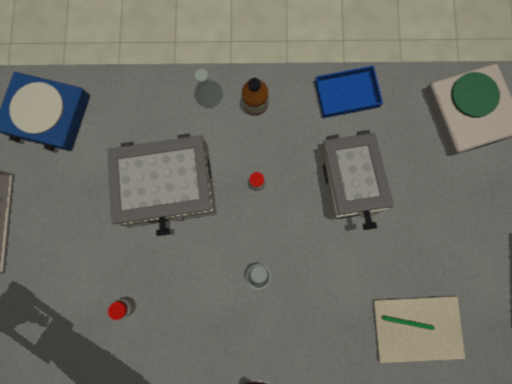

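The wide heater is on the robot's left: grip bar at about (164,228) in top and (308,150) in scene. Its hinge tabs are at (127,144) and (184,137) in top. The narrow heater is on the right, with its bar at (369,222) in top. I'll look at the bar close up and triangulate it.

```bash
cat > h.py <<'E'
from rig import *
import cv2, numpy as np
from scipy.spatial.transform import Rotation as R
def cam(n):
    c=calibration(n); r=np.array(c["rotation"])
    return c["mtx"],np.array(c["origin"]),cv2.Rodrigues(r)[0]
def ray(n,p):
    K,o,M=cam(n); d=M@np.linalg.inv(K)@[p[0],p[1],1]; return o,d/np.linalg.norm(d)
def onz(n,p,z):
    o,d=ray(n,p); return o+d*(z-o[2])/d[2]
def tri(pa,pb):
    o1,d1=ray("scene",pa);o2,d2=ray("top",pb)
    s=np.linalg.lstsq(np.c_[d1,-d2],o2-o1,rcond=None)[0]
    a,b=o1+s[0]*d1,o2+s[1]*d2; return (a+b)/2,np.linalg.norm(a-b)
def proj(n,X):
    K,o,M=cam(n); q=K@M.T@(np.array(X)-o); return q[:2]/q[2]
E
python3 - <<'E'
from h import *
print("axis check: scene optical axis",ray("scene",(252,189))[1],"top",ray("top",(258,184))[1])
print("rpy alt", R.from_euler('xyz',calibration("scene")["rotation"]).as_matrix()[:,2],R.from_euler('xyz',calibration("top")["rotation"]).as_matrix()[:,2])
a=cv2.imread("pics/scene0.png")[125:235,265:405]; b=cv2.imread("pics/top0.png")[125:245,95:225]
cv2.imwrite("pics/cr.png",np.hstack([cv2.resize(x,(400,400*x.shape[0]//x.shape[1]),interpolation=cv2.INTER_CUBIC)[:314] if 0 else cv2.resize(x,(400,360),interpolation=cv2.INTER_CUBIC) for x in(a,b)]))
for n,(r0,r1,c0,c1) in dict(scene=(140,165,295,320),top=(205,240,145,185)).items():
    g=cv2.imread(f"pics/{n}0.png")[r0:r1,c0:c1].max(2); m=(g<35).astype('u1')
    k,l,s,ce=cv2.connectedComponentsWithStats(m)
    print(n,[(s[i].tolist(),(ce[i]+[c0,r0]).round(1)) for i in range(1,k) if s[i][4]>8])
    for row in m: print(''.join('.#'[v] for v in row))
E
```

```text
axis check: scene optical axis [-0.68643483  0.56612875 -0.45640494] top [ 0.80942793 -0.2169947  -0.54565533]
rpy alt [-0.69137526  0.38015707 -0.61439471] [ 0.14720374  0.02149869 -0.98887252]
scene [([6, 5, 15, 10, 73], array([307.5, 149.3]))]
.........................
.........................
.........................
.........................
.........................
............###..........
..........######.........
........########.........
......##########.........
......##########.........
......############.......
.......###..#######......
.............########....
..............#####......
................#........
.........................
.........................
.........................
.........................
.........................
.........................
.........................
.........................
.........................
.........................
top [([12, 12, 12, 18, 114], array([162.5, 226.9]))]
........................................
........................................
........................................
...........................
[... 584 characters left out ...]
...
...............####.....................
................####....................
................####....................
...............#####....................
................####....................
................#####...................
...............#########................
..............##########................
............############................
.............###########................
............############................
.............###........................
........................................
........................................
........................................
........................................
........................................
```

View pics/cr.png

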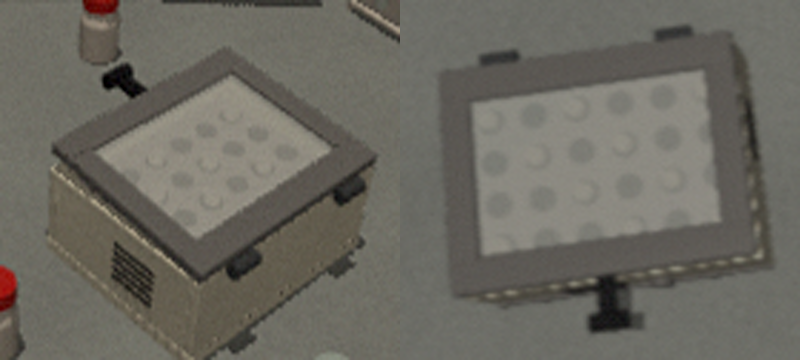

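The close-up shows the bar centred at about (163,231.5) in top and (306,148) in scene, and the lid corners are clear. The camera rotations are roll-pitch-yaw, so I'll fix the helper and compute.

```bash
sed -i 's/cv2.Rodrigues(r)\[0\]/R.from_euler("xyz",r).as_matrix()/' h.py; python3 - <<'E'
from h import *
np.set_printoptions(precision=4,suppress=True)
g,e=tri((305.9,148),(163,231.5)); print("grip",g,e)
print("grip ray z=.092",onz("top",(163,231.5),.092),onz("scene",(305.9,148),.092))
print("hinge tabs z=.086",onz("top",(127.5,144.3),.086),onz("top",(183.7,136),.086))
h=(onz("top",(108,149),.09)+onz("top",(201.6,136.7),.09))/2
# scene crop->px: x=265+.35u, y=125+v*110/360
S=lambda u,v:(265+.35*u,125+v*110/360); T=lambda u,v:(95+(u-400)*.325,125+v/3)
for nm,s,t in [("bl",(375,158),(440,72)),("br",(205,272),(728,35)),("fl",(228,50),(457,297)),("fr",(53,150),(768,262))]: print(nm,*tri(S(*s),T(*t)))
d=onz("top",T(728,35),.09)-onz("top",T(440,72),.09)
print("hingeline dir yaw",np.arctan2(-d[0],d[1])," len",np.linalg.norm(d),"mid",h)
print("narrow", onz("top",(369,222),.095))
o=observe();print(o["eef_pos"],o["eef_rot"], R.from_euler('xyz',o["eef_rot"]).as_matrix())
E
```

```text
grip [0.4743 0.2184 0.1091] 0.00023790710711877274
grip ray z=.092 [0.4747 0.2231 0.092 ] [0.4524 0.2354 0.092 ]
hinge tabs z=.086 [0.6932 0.3226 0.086 ] [0.7138 0.1809 0.086 ]
bl [0.6793 0.3681 0.0923] 0.001465517934099531
br [0.7111 0.1363 0.0936] 0.004759856258057962
fl [0.4937 0.3416 0.1061] 0.005549418461858892
fr [0.5232 0.1033 0.0993] 0.012281432804986022
hingeline dir yaw -3.012889517738252  len 0.2368812765811944 mid [0.6955 0.2523 0.09  ]
narrow [ 0.4969 -0.272   0.095 ]
[0.2691 0.5633 0.2301] [-3.1394 -0.0002  2.6958] [[-0.9023  0.4311 -0.0012]
 [ 0.4312  0.9023 -0.0019]
 [ 0.0002 -0.0022 -1.    ]]
```

Request:
jog_arm(
  slide=[
    [-0.033,-0.022,0],
    [-0.066,-0.044,0],
    [-0.099,-0.066,0],
    [-0.132,-0.088,0],
    [-0.165,-0.11,0],
    [-0.198,-0.132,0],
    [-0.231,-0.154,0],
    [-0.264,-0.176,0],
  ],
  twist=[-0.08,-0.16,-0.24,-0.32,-0.4,-0.48,-0.56,-0.581],
  claw=1,
)

```text
time_s: 0.77
eef_pos: [0.432, 0.2894, 0.2309]
eef_rot: [-3.141, -0.001, -3.003]
contact_force: [0.5, 0.0, 0.3]
width: 0.0852
gripper_force: 0.0
```

Request:
jog_arm(
  slide=[
    [-0.012,-0.03,0.01],
    [-0.025,-0.06,0.03],
    [-0.032,-0.0765,0.05],
    [-0.032,-0.0765,0.06],
    [-0.032,-0.0765,0.06],
    [-0.032,-0.0765,0.06],
    [-0.032,-0.0765,0.06],
    [-0.032,-0.0765,0.06],
  ],
  twist=[0,0,0,0,0,0,0,0],
)

```text
time_s: 1.43
eef_pos: [0.4742, 0.2212, 0.1727]
eef_rot: [3.141, 0.002, -3.005]
contact_force: [-0.1, -0.1, 0.8]
width: 0.0853
gripper_force: 0.0
```

```bash
python3 - <<'E'
from h import *
np.set_printoptions(precision=4,suppress=True)
a=read_camera("scene")[:,:,::-1];b=read_camera("top")[:,:,::-1]
a=a[95:195,245:375];b=b[170:270,100:230]
cv2.imwrite("pics/c1.png",np.hstack([cv2.resize(x,(390,300),interpolation=cv2.INTER_CUBIC) for x in(a,b)]))
o=observe();t=o["eef_pos"];print(o["time_s"],t,o["eef_rot"]);print(proj("scene",t),proj("top",t), proj("scene",[.4743,.2184,.109]))
E
```

```text
1.5333 [0.4742 0.221  0.1726] [ 3.1411  0.0022 -3.0047]
[308.3255 128.116 ] [154.2702 230.8618] [305.948  148.0389]
```

View pics/c1.png

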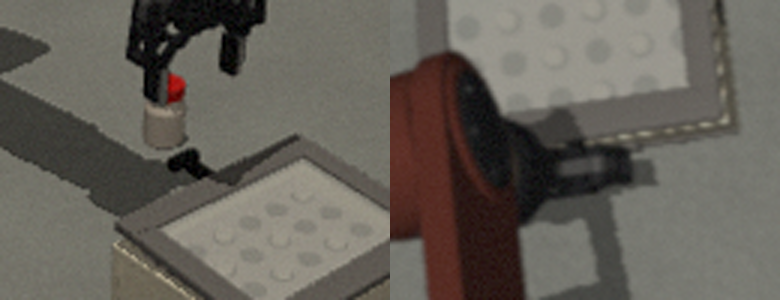

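The fingers straddle the bar: their tips are at about (297,128) and (322,119) in scene, with the bar at (306.7,148.3), which matches the estimate. Next I go down and close.

Request:
jog_arm(
  slide=[
    [0,-0.0025,0.02],
    [0,-0.0025,0.04],
    [0,-0.0025,0.06],
    [0,-0.0025,0.075],
    [0,-0.0025,0.086],
    [0,-0.0025,0.086],
    [0,-0.0025,0.086],
    [0,-0.0025,0.086],
  ],
  twist=[0,0,0,0,0,0,0,0],
)

```text
time_s: 2.2
eef_pos: [0.4751, 0.2179, 0.0865]
eef_rot: [3.141, 0.002, -3.006]
contact_force: [0.6, 0.7, -0.4]
width: 0.0855
gripper_force: 0.0
```

Request:
jog_arm(
  slide=[
    [0,0,0],
    [0,0,0],
    [0,0,0],
    [0,0,0],
    [0,0,0],
    [0,0,0],
    [0,0,0],
    [0,0,0],
  ],
  twist=[0,0,0,0,0,0,0,0],
  claw=0.2,
)

```text
time_s: 2.87
eef_pos: [0.4743, 0.2178, 0.0858]
eef_rot: [3.141, 0.001, -3.007]
contact_force: [-1.8, 2.0, 2.6]
width: 0.0288
gripper_force: 59.1
```

The bar is gripped, with a width of 28.8 mm and 59 N. I'll raise it along the hinge arc.

Request:
jog_arm(
  slide=[
    [-0.0015,0,-0.011],
    [-0.0035,0,-0.0223],
    [-0.006,0,-0.0335],
    [-0.0091,0,-0.0442],
    [-0.0128,0,-0.055],
    [-0.017,0,-0.0654],
    [-0.0218,0,-0.0757],
    [-0.027,0,-0.0857],
  ],
  twist=[0,0,0,0,0,0,0,0],
)

```text
time_s: 3.53
eef_pos: [0.4973, 0.2212, 0.1678]
eef_rot: [3.14, -0.009, -3.007]
contact_force: [-0.7, 5.8, -11.6]
width: 0.0292
gripper_force: 59.8
```

Request:
jog_arm(
  slide=[
    [-0.0058,0,-0.0097],
    [-0.0119,0,-0.0192],
    [-0.0186,0,-0.0283],
    [-0.0256,0,-0.0372],
    [-0.0332,0,-0.0456],
    [-0.041,0,-0.0536],
    [-0.042,0,-0.0546],
    [-0.042,0,-0.0546],
  ],
  twist=[0,0,0,0,0,0,0,0],
)

```text
time_s: 4.2
eef_pos: [0.5386, 0.2272, 0.2235]
eef_rot: [3.14, -0.011, -3.006]
contact_force: [-5.6, 4.1, -1.0]
width: 0.0288
gripper_force: 60.4
```

```bash
python3 - <<'E'
from h import *
a=read_camera("scene")[:,:,::-1][60:260,220:440]
cv2.imwrite("pics/c2.png",cv2.resize(a,(660,600),interpolation=cv2.INTER_CUBIC))
o=observe();print(o["time_s"],o["eef_pos"],o["contact_force"],o["width"])
E
```

```text
4.25 [0.53868954 0.22723511 0.22354843] [-4.66282156  4.76570602 -1.60217317] 0.028924495757758593
```

View pics/c2.png

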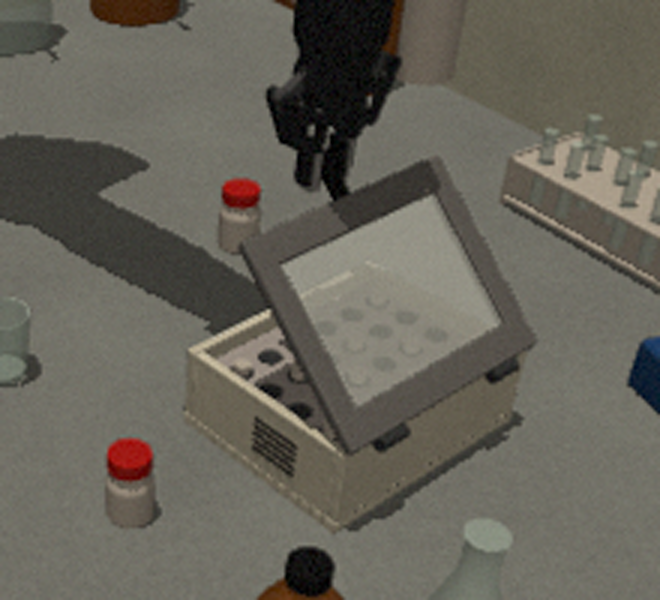

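The lid stands at about 44° with the fingers on the bar, at around (335,180) in the crop. I'll release it and retreat straight up.

Request:
jog_arm(
  slide=[
    [0,0,0],
    [0,0,0],
    [0,0,0],
    [0,0,0],
    [0,0,0],
    [0,0,0],
    [0,0,0],
    [0,0,0],
  ],
  twist=[0,0,0,0,0,0,0,0],
  claw=1,
)

```text
time_s: 4.92
eef_pos: [0.5426, 0.2265, 0.2257]
eef_rot: [-3.141, 0.0, -3.006]
contact_force: [-0.7, 0.5, -0.1]
width: 0.0854
gripper_force: 0.0
```

Request:
jog_arm(
  slide=[
    [0,0,-0.01],
    [0,0,-0.025],
    [0,0,-0.045],
    [0.01,0,-0.065],
    [0.03,0,-0.085],
    [0.06,0,-0.1],
    [0.08,0,-0.1],
    [0.08,0,-0.1],
  ],
  twist=[0,0,0,0,0,0,0,0],
)

```text
time_s: 5.58
eef_pos: [0.4613, 0.216, 0.3284]
eef_rot: [3.141, 0.003, -3.005]
contact_force: [0.2, 0.7, 0.3]
width: 0.0853
gripper_force: 0.0
```

```bash
python3 - <<'E'
from h import *
a=read_camera("scene")[:,:,::-1][60:260,220:440]
cv2.imwrite("pics/c3.png",cv2.resize(a,(660,600),interpolation=cv2.INTER_CUBIC))
o=observe();print(o["time_s"],o["eef_pos"],o["contact_force"],o["width"])
E
```

```text
5.6333 [0.46260501 0.2160166  0.32744979] [ 0.76201348 -0.94969955 -0.39281693] 0.0850714629769204
```

View pics/c3.png

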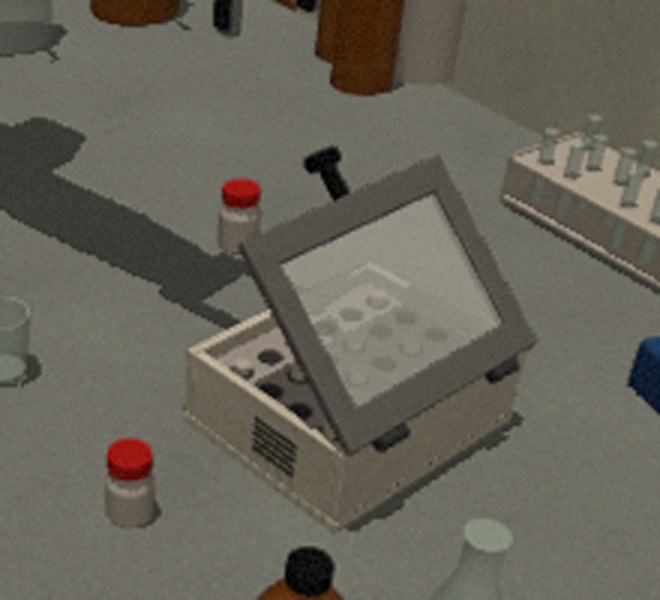

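The lid stays at the same angle and the gripper is clear, with the bar at crop (322,160), or scene (327.3,113.3). I'll check the angle from that pixel and hand in if it's in range.

```bash
python3 - <<'E'
from h import *
o,d=ray("scene",(327.3,113.3)); y=.135; n=np.array([-np.sin(y),np.cos(y),0]); H=np.array([.698,.2485,.0855])
X=o+d*(n@(H-o))/(n@d); f=np.array([np.cos(y),np.sin(y),0])
h=f@(H-X); z=X[2]-H[2]; th=np.arctan2(z,h)-.0265; print(X,np.hypot(h,z),th)
if .66<th<.91: print(job_done())
E
```

```text
[0.53851355 0.22683757 0.24402364] 0.22590912511897543 0.7513006648610402
the job is handed in; nothing more can be done
None
```

The wide heater's lid stands by itself at about 0.75 rad (43°) from shut, measured from the camera after release. The gripper is clear, the narrow heater was not touched, and the job was handed in at about 5.6 s.

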